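# Load a pipe piece into the cross-drilling jig

### The arm

A 6-joint arm with a two-finger parallel gripper is mounted at the origin on a cart in front of the work surface, level with it; the furniture and walls round the work are solid. World frame = base frame: x ahead of the robot, y to its left, z up, the work surface at z = 0. Lengths are in m, angles in degrees, forces in N, time in s.
With the tool pointing down it reaches from about 0.325 to 0.75 m from the base axis. Payload 7.6 kg.
Tool frame: the origin (TCP) lies at the very end of the fingers, on their centre line; the grasp point (between the pads) lies 19 mm behind it; z points along the fingers, y is the line along which they close (so a half turn about z gives the same grasp; the last joint's range is limited). The gripper opens to 85 mm and grips with 20 to 120 N. Pads are 22 mm wide; open, the fingers measure 114 mm over their backs; the gripper's body (76 mm by 85 mm) begins 54 mm behind the grasp point. The pads swing forward as they close: fully open they stand 13 mm farther back than shut.
Start: joints at [67.821, 2.991, 80.254, -0, 96.75, -4.028], TCP at [0.164, 0.499, 0.231] pointing down, gripper open.
Joint ranges: [-166.34, 166.34], [-52.06, 124.39], [6.96, 135.62], [-60.46, 240.46], [14.63, 156.25], [-167.68, 167.68]. Speed limits (degrees/s): [147.25, 147.25, 172.46, 180, 180, 180].

### API

Orientations are given as [roll, pitch, yaw] about the fixed x, y, z axes, in that order (R = Rz(yaw) Ry(pitch) Rx(roll)).
In Python, from bench import robot gives the robot as it stands. The module is installed in compiled form; this text tells all that it offers.
- The arm moves only by the tool jog_arm, never from a script. Its argument "increments" is text: rows parted by semicolons, each of 7 numbers parted by spaces: the shift along the tool's x, y, z in mm, then the turn, a rotation vector about the tool's x, y, z in rad, then the opening, from -1 (shut) to 1 (fully open). A call has 1 to 12 rows; each row shifts and turns the commanded pose from where the row before left it, along the tool's axes as they then stand; what a row does not reach is not made up. A row lasts 1/12 s, in which the tool goes at most 41.7 mm and 7.16 degrees, less where a joint would pass 70% of its speed; a pose out of reach is approached as far as the arm can. A call with a gripper value outside its range is refused whole. The fingers move at their own pace and stop on an object; "grip_force" is the grip in N (left out, the last holds). Time passes only in rows, so rows that do not move let the fingers close. It gives the time, the measured TCP pose, the force, the opening and the grip force at its end, in the units of the state.
- robot.observe(): the state, without advancing time (a new reading comes with each control period).
- robot.camera(name): name is "side" or "top"; returns (picture, depth): 480x640x3 uint8, red, green, blue; 480x640 float32, m along the optical axis (not along the pixel's ray), 0 where there is no reading.
- robot.get_calibration(name): a dict with "mtx" (3x3 intrinsics, pixels), "D" ([k1, k2, p1, p2, k3] as OpenCV has them; the pictures are not rectified), "rvec" (rotation vector, rad) and "tvec" (3), from world to camera coordinates, as OpenCV has them. Camera axes: x right, y down, z forward; pixel columns grow to the right and rows downward; lengths in m; the calibration is good to about 2 mm. A picture is of the moment at which its call begins. get_calibration takes no time and is no camera call.
- robot.job_done(): hands the job in; it is judged then, once.
The state is a dict: "time_s": time; "joints": joint angles; "qd": joint speeds; "tau": joint torques, N m; "ee_pos": TCP position; "orientation": TCP orientation; "ft_force": force on the tool from outside, world axes, zero at the start; "wrist_torque": the same for the moment, N m; "finger_gap": finger opening in m; "grasp_force": force on a finger pad.
Only numpy, scipy, OpenCV 4.12 (cv2) and the standard library are available. Lean on these libraries where they do the work, as an engineer would, in place of code of your own. Each camera call takes 0.05 s, during which the arm holds its last target. There are 200 camera calls.

### The job

Load the steel pipe piece into the blue-based drilling jig: lower it gently into the open part of the V groove, on the side of the drill-bush bridge away from the toggle clamp, and let it settle fully into the groove before letting go. Then slide it along the groove under the bridge until its end is against the end stop, and swing the red toggle handle fully down so that the rubber foot clamps the pipe. Leave the other things on the bench where they are.

Things in the scene. Friction and masses are not known exactly. Their poses are not given: they have to be found in the camera images.
- pipe_piece: plain bright steel pipe piece, 36 mm outside diameter, 180 mm long, about 0.4 kg, both ends alike; lies on the bench to the robot's left. Origin at its middle on the pipe's axis; x along the pipe. It is round and can roll. Between it and the jig stands the fixed bench vice, up to 200 mm high (its slide beam, 100 mm high, reaches forward to x 0.69 at y -0.09 to 0): carry it over.
- drill_jig: cross-drilling jig fixed to the bench, blue base plate 284x100x12 mm (jig x -102 to 182). Origin on the bench under the V groove; +x along the groove to the end stop, z up. Dark V rail (90 degree V, 35 mm wide, edges 49 mm above the bench) from x -95 to 82 mm; a pipe seated in it has its axis at y 0, 60 mm above the bench.
- pipe_load (a point): point on the jig where the middle of a pipe lies (on its axis) when it is seated in the groove with its leading end 11 mm short of the bridge; 60 mm above the bench, jig x -65; axes as the jig's
- pipe_home (a point): point on the jig where the middle of the pipe lies (on its axis) when it is seated in the groove and its end is against the end stop; 60 mm above the bench, jig x -5; axes as the jig's
- clamp_handle (a joint): angle of the red toggle handle, rad: 0 open, 0.87 fully down (clamped, just past dead centre). It points along the jig's +x, 0.92 rad above level at 0, 0.05 above level at 0.87, swings in the upright plane through the groove and stays where left (friction 0.16 N m; the sprung foot adds a few newtons near the end)
- handle_grip (a point): point in the middle of the red grip of the toggle handle, on its axis; the grip is round, 19 mm thick, and reaches from 53 to 121 mm from the pivot; this point is 85 mm from it. Moves with the handle.
- handle_pivot (a point): axis of the handle's hinge, 104 mm above the bench at jig x 162, fixed to the jig; the hinge runs along the jig's y
- clamp_foot: black rubber foot, 17 mm across, sprung, under the end of the clamp arm; origin at the arm's hinge (jig x 138, height 110 mm), not at the rubber. Open, the arm stands steeply up behind the stop, top about 185 mm above the bench, the foot 155 mm up over the stop; clamped, it lies level and the foot presses the pipe between bridge and stop with about 5 N
- oil_can: red oil can with a spout, 62x93x212 mm, stands at the left rear; origin under its centre
- nozzle_tin: round tin with a yellow lid, 65x65x48 mm; origin under its centre
- magnet_square: red three-cornered welding magnet, 65x90x16 mm, lying at the left; origin at its underside
- bush_top (a point): top centre of the drill bush on the bridge over the groove, 103 mm above the bench, jig x 48. Bridge: jig x 36 to 60 mm, posts 29 to 41 mm either side of the groove's middle, underside of its plate 84 mm above the bench (6 mm over a seated pipe), plate top 96 mm
- stop_face (a point): middle of the end stop's face that the pipe's end shall touch: jig x 85 mm, 60 mm above the bench; the stop is 36 mm wide, its top 72 mm above the bench. Behind it stands the toggle clamp on a pedestal (jig x 110 to 176 mm)
- ring_flange: bright steel ring flange, 62 mm across, 13 mm thick, lying on the right; origin at its underside

How it is judged (in metres and radians):
On the way, in this order (a step that is already met when the one before it is completed fails the run):
1. the pipe lies settled in the V groove before the bridge, its leading end not yet under it, while the fingers still hold it (angle between the x axis of pipe_piece and the x axis of drill_jig, either way round below 0.05 rad and y of pipe_piece in the frame of pipe_home between -0.003 and 0.003 m and z of pipe_piece in the frame of pipe_home between -0.003 and 0.0025 m and x of pipe_piece in the frame of pipe_home below -0.045 m and contact force between the fingers and pipe_piece above 1 N and linear speed of pipe_piece below 0.02 m/s), for 0.2 s.
2. the pipe has been slid under the bridge to the end stop, still in the groove (angle between the x axis of pipe_piece and the x axis of drill_jig, either way round below 0.05 rad and y of pipe_piece in the frame of pipe_home between -0.003 and 0.003 m and z of pipe_piece in the frame of pipe_home between -0.003 and 0.0025 m and x of pipe_piece in the frame of pipe_home between -0.004 and 0.003 m), for 0.2 s.
At the end, for the whole second after the job is handed in: The pipe lies at rest in the V groove (axis within 3 mm sideways, 2.5 mm in height and 0.05 rad of the seated pipe's), its end within 4 mm of the end stop, the toggle handle is down (joint over 0.79 of 0.87 rad) and the rubber foot presses the pipe with more than 2 N (all of step 2 and value of joint clamp_handle above 0.79 rad and contact force between clamp_foot and pipe_piece above 2 N and linear speed of pipe_piece below 0.01 m/s); the robot touches nothing.
It fails at once if the pipe is dropped or rammed into the jig (contact force over 120 N) (contact force between pipe_piece and drill_jig above 120 N).
It fails at once if another loose thing (oil can, tin, magnet or ring flange) is shifted by more than 20 mm (distance of any of oil_can, nozzle_tin, magnet_square, ring_flange from where it was at the start of the episode above 0.02 m).
It also fails if it takes over 61 s, if anything falls off the work surface, if the arm or the gripper's body presses on something with over 40 N, if the wrist force passes 120 N, or if a joint passes its speed limit or range.

## Working session

There is one attempt and no reset: what is moved stays moved. The work goes in short steps, Python scripts to look and compute and a tool call to move; the robot and the scene stay as the last step left them, time stands still between calls to the robot, and variables do not carry over. Pictures are saved under pics/ and viewed, at most 10 in all, crops included, and the job is handed in when it is done.

Besides the shell and the picture viewer there is one more tool, called after "Emit:" as name(argument=value, ...) on one line, values as JSON. jog_arm: Moves the arm, as the interface text tells. Its arguments: {"type":"object","properties":{"increments":{"type":"string"},"grip_force":{"type":"number"}},"required":["increments"]}

```bash
mkdir -p pics; cat > h.py <<'E'
import numpy as np, cv2
from bench import robot
def cal(n):
    c=robot.get_calibration(n); K=np.array(c["mtx"],float);D=np.array(c["D"],float)
    R=cv2.Rodrigues(np.array(c["rvec"],float))[0]; t=np.array(c["tvec"],float).ravel()
    return K,D,R,t
def ray(n,px):
    K,D,R,t=cal(n)
    u=cv2.undistortPoints(np.array(px,float).reshape(-1,1,2),K,D).reshape(-1,2)
    d=np.c_[u,np.ones(len(u))]@R
    return -R.T@t,d
def plane(n,px,z):
    o,d=ray(n,px); return o+d*((z-o[2])/d[:,2])[:,None]
def dep(n,px,depth):
    o,d=ray(n,px); p=np.array(px,int).reshape(-1,2); return o+d*depth[p[:,1],p[:,0]][:,None]
E
python3 - <<'E'
from h import *
for n in("top","side"):
    p,d=robot.camera(n); cv2.imwrite(f"pics/{n}0.png",p[:,:,::-1]); np.save(f"{n}0.npy",d)
    K,D,R,t=cal(n); print(n,-R.T@t,R[2],K[0,0])
print(robot.observe())
E
```

```text
top [ 0.32013015 -0.05470507  1.588774  ] [ 0.15753988 -0.01160239 -0.98744446] 546.0647526708785
side [ 0.37804255 -1.32333923  0.98582636] [ 0.11758899  0.81795794 -0.56313199] 540.3196098755868
{'time_s': 0.1, 'joints': array([ 6.78209889e+01,  3.02597068e+00,  8.03053435e+01,  6.39609970e-04,
        9.67507471e+01, -4.02719158e+00]), 'qd': array([-0.06470175, -0.1056468 , -0.14882257, -0.06035077, -0.08486254,
       -0.06922473]), 'tau': array([ 1.56581362e-03, -3.82583678e+01, -3.60984707e+01, -5.19102491e-05,
        4.81525756e-03, -8.92794446e-06]), 'ee_pos': array([0.16342611, 0.49863935, 0.23055147]), 'orientation': array([-1.79918186e+02, -6.39686770e-03,  1.61848251e+02]), 'ft_force': array([ 0.33978674, -0.02942691, -0.52076417]), 'wrist_torque': array([-0.00709381,  0.02881883, -0.01607202]), 'grasp_force': 0.0, 'finger_gap': 0.0856436799114695}
```

View pics/top0.png

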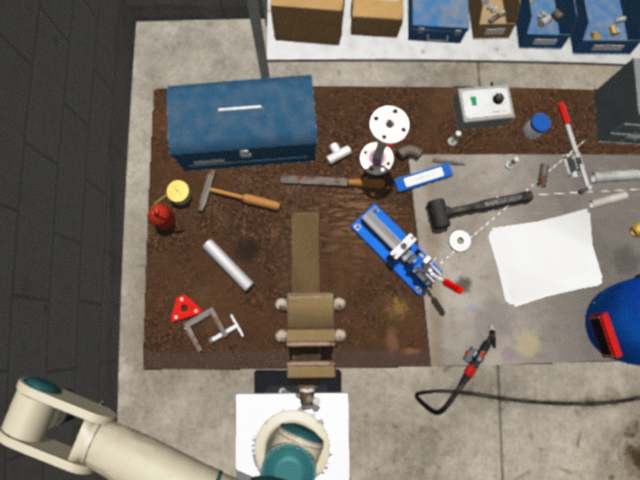

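View pics/side0.png

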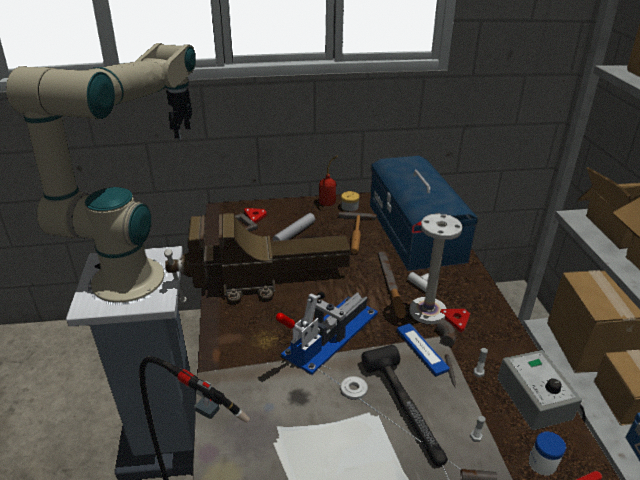

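Top view: the pipe lies at about (204,242)–(250,288). The jig runs from (368,210) to (430,290), with the red handle at (452,286), so +x points down-right. The side view shows the jig at (330,330), with the toggle clamp nearer the robot.

```bash
python3 - <<'E'
from h import *
im=cv2.imread("pics/top0.png"); d=np.load("top0.npy")
a=cv2.resize(im[195:315,340:480],None,fx=5,fy=5,interpolation=cv2.INTER_CUBIC); cv2.imwrite("pics/c1.png",a)
s=cv2.imread("pics/side0.png"); cv2.imwrite("pics/c2.png",cv2.resize(s[280:380,260:390],None,fx=6,fy=6,interpolation=cv2.INTER_CUBIC))
# pipe
hsv=cv2.cvtColor(im,cv2.COLOR_BGR2HSV)
def big(m,x0,y0,x1,y1):
    z=np.zeros_like(m); z[y0:y1,x0:x1]=m[y0:y1,x0:x1]
    n,l,st,c=cv2.connectedComponentsWithStats(z); k=1+np.argmax(st[1:,4]); return (l==k)
m=((hsv[:,:,1]<60)&(hsv[:,:,2]>95)).astype(np.uint8)
M=big(m,190,230,265,300); v,u=np.nonzero(M); r=cv2.minAreaRect(np.c_[u,v].astype(np.float32))
print("piperect",r); P=plane("top",cv2.boxPoints(r),0.018); print(P)
Q=dep("top",np.c_[u,v],d); print("pipe z",np.percentile(Q[:,2],[5,50,95]))
rw=cv2.minAreaRect((Q[:,:2]*1000).astype(np.float32)); print("depth rect",rw)
# blue base
b=((hsv[:,:,0]>100)&(hsv[:,:,0]<125)&(hsv[:,:,1]>150)&(hsv[:,:,2]>60)).astype(np.uint8)
B=big(b,345,195,450,310)|0; z=np.zeros_like(b); z[195:310,345:450]=b[195:310,345:450]
v,u=np.nonzero(z); W=plane("top",np.c_[u,v],0.012); rw=cv2.minAreaRect((W[:,:2]*1000).astype(np.float32)); print("base",rw,cv2.boxPoints(rw)); print(cv2.boxPoints(cv2.minAreaRect(np.c_[u,v].astype(np.float32))))
Q=dep("top",np.c_[u,v],d); print(np.percentile(Q[:,2],[5,50,95]))
# magnet/other heights
for n in [(303,240),(312,310),(311,370),(180,310),(205,325),(390,130),(375,155)]: print(n,dep("top",[n],d)[0].round(3))
E
```

```text
piperect ((227.52798461914062, 263.9593200683594), (63.013771057128906, 12.901066780090332), 45.78482437133789)
[[0.57530334 0.26046716 0.018     ]
 [0.60170751 0.23382634 0.018     ]
 [0.46810865 0.10418377 0.018     ]
 [0.44236561 0.13071904 0.018     ]]
pipe z [0.00566247 0.03180983 0.03958629]
depth rect ((447.8258972167969, 106.19529724121094), (408.7616271972656, 41.163448333740234), 45.81288146972656)
base ((562.7089233398438, -310.8271789550781), (284.77960205078125, 102.78353881835938), 42.998043060302734) [[ 423.5205  -370.34647]
 [ 493.6161  -445.52   ]
 [ 701.89734 -251.30789]
 [ 631.80176 -176.13437]]
[[350.00082 225.93105]
 [374.44785 202.03964]
 [442.65707 271.83514]
 [418.21005 295.72656]]
[0.00428205 0.01178916 0.04534753]
(303, 240) [ 0.575 -0.039  0.104]
(312, 310) [ 0.382 -0.061  0.12 ]
(311, 370) [ 0.229 -0.057  0.198]
(180, 310) [0.39  0.319 0.011]
(205, 325) [ 0.346  0.248 -0.002]
(390, 130) [ 0.822 -0.262  0.288]
(375, 155) [ 0.831 -0.25   0.067]
```

View pics/c1.png

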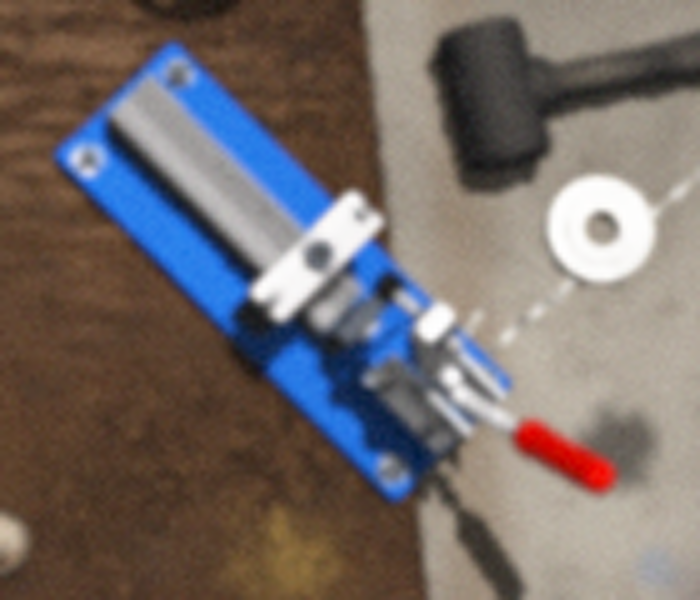

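View pics/c2.png

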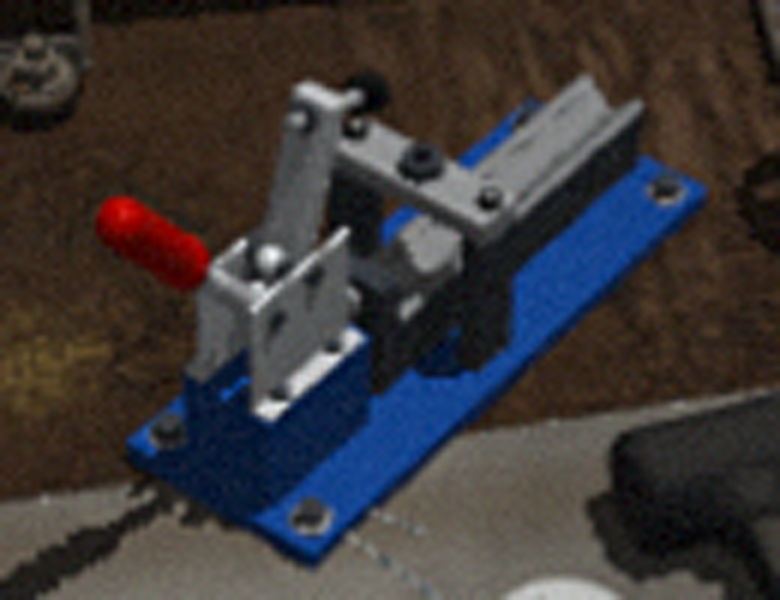

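The base rectangle comes out at 285x103 mm and the pipe at 186x37 mm, both matching the given sizes. The jig yaw is about -137° (+x points toward the robot and right), and the crops confirm the open groove is on the far side. Next I turn and move the tool above the pipe.

Emit:
jog_arm(increments="0 0 0 0 0 0.12 1; 0 0 0 0 0 0.12 1; 0 0 0 0 0 0.12 1; 0 0 0 0 0 0.12 1; 0 0 0 0 0 0.12 1; 0 0 0 0 0 0.12 1; 0 0 0 0 0 0.12 1; 0 0 0 0 0 0.12 1; 0 0 0 0 0 0.12 1; 0 0 0 0 0 0.12 1; 0 0 0 0 0 0.12 1; 0 0 0 0 0 0.12 1", grip_force=50)

```text
time_s: 1.1
ee_pos: [0.1635, 0.4987, 0.2308]
orientation: [-180.0, 0.1, 79.0]
ft_force: [-0.6, 0.5, 1.0]
finger_gap: 0.0856
grasp_force: 0.0
```

Emit:
jog_arm(increments="0 0 0 0 0 0.122 1; 0 0 0 0 0 0.122 1; 0 0 0 0 0 0.122 1; 0 0 0 0 0 0.122 1; 0 0 0 0 0 0.122 1; 0 20 0 0 0 0 1; 5 30 0 0 0 0 1; 5 35 0 0 0 0 1; 5 35 0 0 0 0 1; 5 35 0 0 0 0 1; 5 35 0 0 0 0 1; 5 35 0 0 0 0 1")

```text
time_s: 2.1
ee_pos: [0.3433, 0.3577, 0.231]
orientation: [-180.0, 0.0, 44.4]
ft_force: [0.8, 0.7, -0.3]
finger_gap: 0.0851
grasp_force: 0.0
```

Emit:
jog_arm(increments="5 35 0 0 0 0 1; 0 35 0 0 0 0 1; 0 35 10 0 0 0 1; 0 35 20 0 0 0 1; 0 35 20 0 0 0 1; 0 35 20 0 0 0 1; 0 27 20 0 0 0 1; 0 15 20 0 0 0 1; 0 0 0 0 0 0 1; 0 0 0 0 0 0 1")

```text
time_s: 2.93
ee_pos: [0.5215, 0.182, 0.1199]
orientation: [-179.9, 0.2, 44.3]
ft_force: [0.3, 0.1, 0.6]
finger_gap: 0.0849
grasp_force: 0.0
```

```bash
python3 - <<'E'
from h import *
o=robot.observe(); print(o["time_s"],o["ee_pos"],o["orientation"],o["ft_force"],o["joints"])
s=cv2.imread("pics/side0.png"); hsv=cv2.cvtColor(s,cv2.COLOR_BGR2HSV)
m=((hsv[:,:,1]<60)&(hsv[:,:,2]>90)).astype(np.uint8); z=np.zeros_like(m); z[205:250,265:325]=m[205:250,265:325]
n,l,st,c=cv2.connectedComponentsWithStats(z); k=1+np.argmax(st[1:,4]); v,u=np.nonzero(l==k)
r=cv2.minAreaRect(np.c_[u,v].astype(np.float32)); P=plane("side",cv2.boxPoints(r),0.018); print("side pipe",r,P.mean(0)); print(P)
# bush top via both views
t=plane("top",[[340+319/5,195+253/5]],.103); s_=plane("side",[[260+422/6,280+150/6]],.103); print("bush",t,s_)
d0=np.array([-.7314,-.682]); O=np.array([.5920,-.2835]); print("pred bush",O+.048*d0)
# rail far-end corners (top view) at z .049
print("rail", plane("top",[[340+108/5,195+118/5],[340+152/5,195+80/5]],.049), "pred mid",O-.095*d0)
# side blue
b=((hsv[:,:,0]>100)&(hsv[:,:,0]<125)&(hsv[:,:,1]>140)).astype(np.uint8); z=b*0; z[285:380,270:390]=b[285:380,270:390]
# base corners picked in side crop
C=plane("side",[[260+128/6,280+440/6],[260+312/6,280+552/6],[260+705/6,280+190/6]],.012); print(C)
E
```

```text
2.9333 [0.52154864 0.18198065 0.1198813 ] [-1.79882698e+02  1.67723342e-01  4.43074160e+01] [0.3073258  0.06060933 0.64055786] [1.53938320e+01 1.11346633e+01 8.42598452e+01 2.16768538e-02
 8.48090227e+01 6.10845881e+01]
side pipe ((294.90972900390625, 226.41517639160156), (8.291616439819336, 42.77993392944336), 57.2647705078125) [0.52593533 0.19671335 0.018     ]
[[0.45302778 0.15444891 0.018     ]
 [0.58875537 0.28433399 0.018     ]
 [0.59783012 0.23620851 0.018     ]
 [0.46412804 0.111862   0.018     ]]
bush [[ 0.55678552 -0.31743051  0.103     ]] [[ 0.55903667 -0.31367749  0.103     ]]
pred bush [ 0.5568928 -0.316236 ]
rail [[ 0.64543069 -0.20756641  0.049     ]
 [ 0.66767111 -0.23366151  0.049     ]] pred mid [ 0.661483 -0.21871 ]
[[ 0.42816627 -0.37350798  0.012     ]
 [ 0.49514042 -0.44458065  0.012     ]
 [ 0.69990245 -0.25458108  0.012     ]]
```

The bush ray agrees with the jig fit to within about 2 mm. Next I descend and grasp.

Emit:
jog_arm(increments="0 0 15 0 0 0 1; 0 0 20 0 0 0 1; 0 0 20 0 0 0 1; 0 0 20 0 0 0 1; 0 0 15 0 0 0 1; 0 0 10 0 0 0 1; 0 0 8 0 0 0 1; 0 0 5 0 0 0 1; 0 0 0 0 0 0 1; 0 0 0 0 0 0 1")

```text
time_s: 3.77
ee_pos: [0.5226, 0.1829, 0.0091]
orientation: [180.0, -0.1, 44.4]
ft_force: [-0.3, -0.0, 0.4]
finger_gap: 0.0854
grasp_force: 0.0
```

Emit:
jog_arm(increments="0 0 0 0 0 0 0.4; 0 0 0 0 0 0 0.2; 0 0 0 0 0 0 0; 0 0 0 0 0 0 -0.2; 0 0 0 0 0 0 -0.4; 0 0 0 0 0 0 -0.6; 0 0 0 0 0 0 -0.8; 0 0 0 0 0 0 -1; 0 0 0 0 0 0 -1; 0 0 0 0 0 0 -1; 0 0 0 0 0 0 -1; 0 0 0 0 0 0 -1")

```text
time_s: 4.77
ee_pos: [0.5224, 0.1829, 0.0089]
orientation: [-180.0, -0.1, 44.4]
ft_force: [-2.5, 0.7, 5.2]
finger_gap: 0.034
grasp_force: 50.2
```

```bash
python3 - <<'E'
from h import *
p,d=robot.camera("side"); o=robot.observe(); print(o["finger_gap"],o["ft_force"],o["wrist_torque"],o["ee_pos"])
K,D,R,t=cal("side")
e=o["ee_pos"]; q=[e,e+[0,0,.019]]; uv=cv2.projectPoints(np.array(q),cv2.Rodrigues(R)[0],t,K,D)[0].reshape(-1,2); print(uv)
c=p[185:260,255:345,::-1]; cv2.imwrite("pics/g1.png",cv2.resize(c,None,fx=8,fy=8,interpolation=cv2.INTER_CUBIC))
E
```

```text
0.03382858288098459 [-2.72446756  1.20723484  6.63797759] [ 0.2492886   0.5036738  -0.03997224] [0.52247153 0.18284591 0.00895065]
[[294.94620344 230.57654683]
 [294.83753748 225.75549229]]
```

View pics/g1.png

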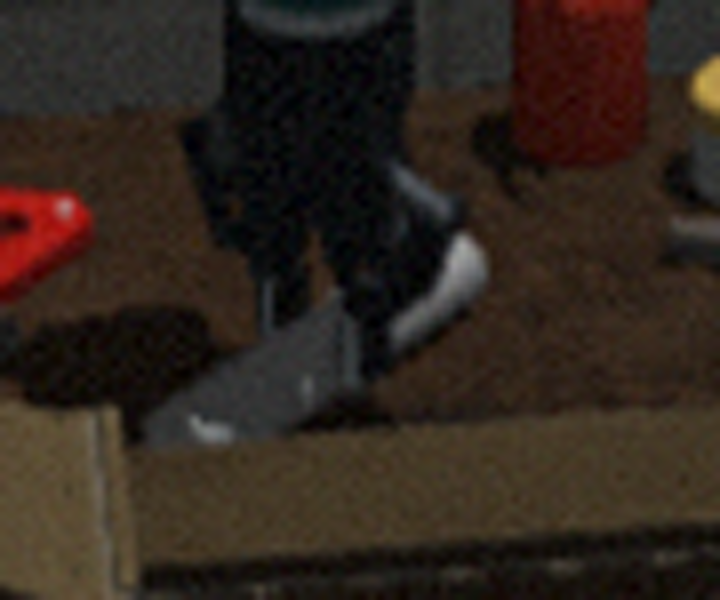

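The crop shows the finger tip at about (360,380), well down the pipe's side and past its axis, and the pipe is held near its middle. Next is a slow lift.

Emit:
jog_arm(increments="0 0 -5 0 0 0 -1; 0 0 -10 0 0 0 -1; 0 0 -15 0 0 0 -1; 0 0 -20 0 0 0 -1; 0 0 -25 0 0 0 -1; 0 0 -30 0 0 0 -1; 0 0 -30 0 0 0 -1; 0 0 -30 0 0 0 -1; 0 0 -30 0 0 0 -1; 0 0 -30 0 0 0 -1; 0 0 -20 0 0 0 -1; 0 0 -10 0 0 0 -1", grip_force=60)

```text
time_s: 5.82
ee_pos: [0.5227, 0.1825, 0.2669]
orientation: [179.9, -0.2, 44.4]
ft_force: [0.1, 0.0, -4.3]
finger_gap: 0.0338
grasp_force: 60.4
```

```bash
python3 - <<'E'
from h import *
p,d=robot.camera("top"); o=robot.observe(); print(o["finger_gap"],o["ft_force"],o["wrist_torque"],o["ee_pos"],o["orientation"],o["grasp_force"])
p,d=robot.camera("side"); c=p[80:260,220:400,::-1]; cv2.imwrite("pics/g2.png",cv2.resize(c,None,fx=3.3,fy=3.3,interpolation=cv2.INTER_CUBIC))
E
```

```text
0.033885272261936876 [-0.712764    0.01665553 -2.98819658] [-0.05496648  0.02508019  0.01391481] [0.52291122 0.18257085 0.26738375] [179.84258412  -0.26584448  44.38223094] 60.44577419757843
```

View pics/g2.png

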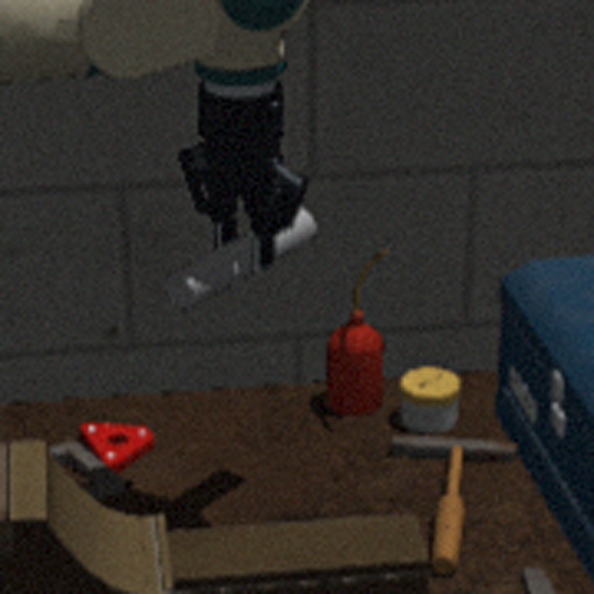

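Lifted level, 4 N load. The wrist is holding well, so I carry it over the vice beam.

Emit:
jog_arm(increments="-6 11 0 0 0 0 -1; -12 22 0 0 0 0 -1; -17 31 0 0 0 0 -1; -17 31 0 0 0 0 -1; -17 31 0 0 0 0 -1; -17 31 0 0 0 0 -1; -17 31 0 0 0 0 -1; -17 31 0 0 0 0 -1; -17 31 0 0 0 0 -1; -17 31 0 0 0 0 -1; -17 31 0 0 0 0 -1; -16 29 0 0 0 0 -1")

```text
time_s: 6.92
ee_pos: [0.6264, -0.1946, 0.2599]
orientation: [-179.8, 0.1, 44.3]
ft_force: [0.4, 0.9, -5.0]
finger_gap: 0.034
grasp_force: 60.6
```

Emit:
jog_arm(increments="-12 22 0 0 0 0 -1; -8 14 0 0 0 0 -1; -4 6 0 0 0 0 -1; 0 0 0 0 0 0.024 -1; 0 0 10 0 0 0 -1; 0 0 20 0 0 0 -1; 0 0 20 0 0 0 -1; 0 0 20 0 0 0 -1; 0 0 20 0 0 0 -1; 0 0 20 0 0 0 -1; 0 0 10 0 0 0 -1; 0 0 0 0 0 0 -1")

```text
time_s: 7.92
ee_pos: [0.6379, -0.2368, 0.1391]
orientation: [-179.6, 0.1, 43.1]
ft_force: [-0.2, -0.2, -5.1]
finger_gap: 0.0343
grasp_force: 60.8
```

```bash
python3 - <<'E'
from h import *
o=robot.observe(); print(o["time_s"],o["ft_force"],o["ee_pos"],o["orientation"])
e=o["ee_pos"]; a=np.deg2rad(-137.0); X=np.array([np.cos(a),np.sin(a)]);Y=np.array([-X[1],X[0]])
print("jig xy",(e[:2]-[.5920,-.2835])@X,(e[:2]-[.5920,-.2835])@Y)
p,d=robot.camera("side"); c=p[210:390,240:440,::-1]; cv2.imwrite("pics/g3.png",cv2.resize(c,None,fx=3.3,fy=3.3,interpolation=cv2.INTER_CUBIC))
E
```

```text
7.9167 [-0.18484376 -0.20193809 -5.10711373] [ 0.63785128 -0.23677002  0.1390796 ] [-1.79633513e+02  1.41772792e-01  4.30945530e+01]
jig xy -0.06540327479147061 -0.0029056456262047856
```

View pics/g3.png

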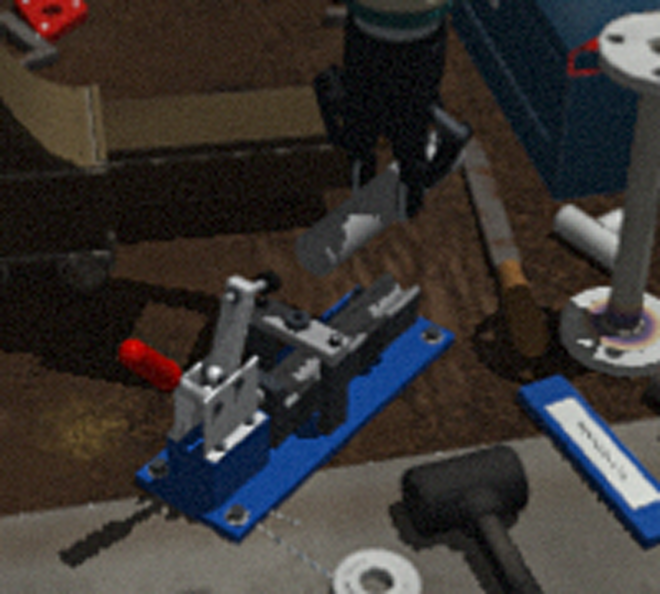

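The side view shows the pipe level and parallel over the open groove, with its leading end at (315,255) still before the bridge. I correct 3 mm sideways and come down.

Emit:
jog_arm(increments="0 2 10 0 0 0 -1; 0 1 15 0 0 0 -1; 0 0 15 0 0 0 -1; 0 0 14 0 0 0 -1; 0 0 10 0 0 0 -1; 0 0 6 0 0 0 -1; 0 0 3 0 0 0 -1; 0 0 0 0 0 0 -1; 0 0 0 0 0 0 -1")

```text
time_s: 8.72
ee_pos: [0.6419, -0.2411, 0.0711]
orientation: [179.9, -0.0, 43.0]
ft_force: [1.0, 0.1, -5.0]
finger_gap: 0.034
grasp_force: 60.9
```

```bash
cat > st.py <<'E'
from h import *
o=robot.observe(); e=o["ee_pos"]; a=np.deg2rad(-137.0); X=np.array([np.cos(a),np.sin(a)]);Y=np.array([-X[1],X[0]])
q=e[:2]-[.5920,-.2835]; f=o["ft_force"]; m=o["wrist_torque"]
print(round(o["time_s"],2),"jig xyz mm",(q@X*1e3).round(1),(q@Y*1e3).round(1),(e[2]*1e3).round(1),"F jig",(f[:2]@X).round(1),(f[:2]@Y).round(1),f[2].round(1),"M",(m[:2]@X).round(2),(m[:2]@Y).round(2),"rpy",o["orientation"].round(2),"gap",o["finger_gap"],o["grasp_force"])
E
python3 st.py; python3 - <<'E'
from h import *
p,d=robot.camera("side"); c=p[270:390,270:410,::-1]; cv2.imwrite("pics/g4.png",cv2.resize(c,None,fx=5,fy=5,interpolation=cv2.INTER_CUBIC))
E
```

```text
8.72 jig xyz mm -65.4 3.0 71.1 F jig -0.8 0.6 -5.0 M -0.01 -0.0 rpy [ 1.7993e+02 -4.0000e-02  4.3020e+01] gap 0.03396648058964322 60.88227331638336
```

View pics/g4.png

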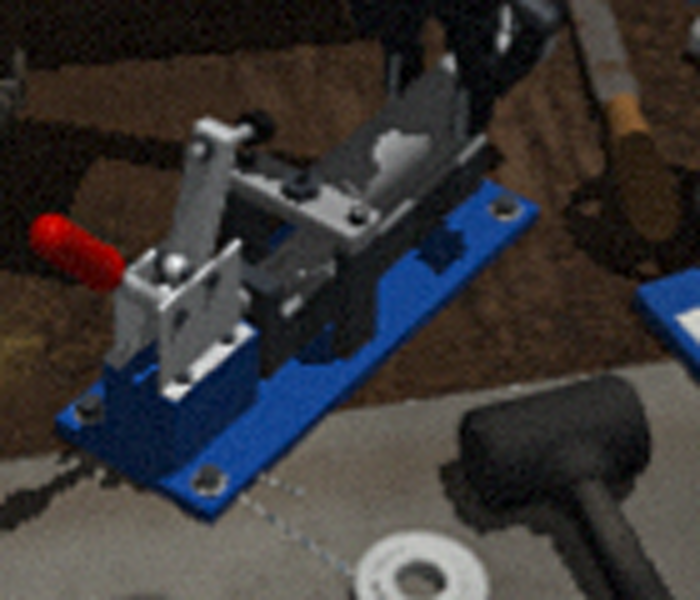

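The crop shows the pipe just above the groove. The earlier -3 mm reading was a transient, since y now reads +3, so I take that correction back and lower slowly.

Emit:
jog_arm(increments="0 -2 0 0 0 0 -1; 0 -1 3 0 0 0 -1; 0 0 4 0 0 0 -1; 0 0 4 0 0 0 -1; 0 0 3 0 0 0 -1; 0 0 0 0 0 0 -1; 0 0 0 0 0 0 -1; 0 0 0 0 0 0 -1")

```text
time_s: 9.43
ee_pos: [0.6395, -0.2388, 0.0563]
orientation: [180.0, -0.0, 43.0]
ft_force: [-0.3, -0.3, -4.7]
finger_gap: 0.0338
grasp_force: 60.9
```

```bash
python3 st.py
```

```text
9.43 jig xyz mm -65.2 -0.3 56.3 F jig 0.4 -0.0 -4.7 M -0.02 0.07 rpy [ 1.7999e+02 -1.0000e-02  4.3020e+01] gap 0.03383758395175121 60.88187366724014
```

Emit:
jog_arm(increments="0 0 1 0 0 0 -1; 0 0 1 0 0 0 -1; 0 0 0.7 0 0 0 -1; 0 0 0.5 0 0 0 -1; 0 0 0 0 0 0 -1; 0 0 0 0 0 0 -1")

```text
time_s: 9.93
ee_pos: [0.6394, -0.2387, 0.053]
orientation: [-180.0, -0.0, 43.0]
ft_force: [0.0, -0.3, -4.9]
finger_gap: 0.0342
grasp_force: 60.9
```

```bash
python3 st.py
```

```text
9.93 jig xyz mm -65.2 -0.4 53.0 F jig 0.2 0.3 -4.9 M 0.03 -0.01 rpy [-179.99   -0.     43.02] gap 0.03415990748631141 60.88145703077316
```

Emit:
jog_arm(increments="0 0 0.7 0 0 0 -1; 0 0 0.7 0 0 0 -1; 0 0 0.6 0 0 0 -1; 0 0 0 0 0 0 -1; 0 0 0 0 0 0 -1")

```text
time_s: 10.35
ee_pos: [0.6394, -0.2387, 0.0514]
orientation: [180.0, -0.0, 43.0]
ft_force: [-1.4, 0.0, -2.6]
finger_gap: 0.0339
grasp_force: 61.2
```

```bash
python3 st.py
```

```text
10.35 jig xyz mm -65.2 -0.4 51.4 F jig 1.0 -1.0 -2.6 M -0.2 -0.08 rpy [ 1.7999e+02 -1.0000e-02  4.3020e+01] gap 0.03390939055984947 61.21835768222809
```

Contact has started, with a small push toward -y. I ease it in.

Emit:
jog_arm(increments="0 -0.3 0.4 0 0 0 -1; 0 0 0.4 0 0 0 -1; 0 0 0 0 0 0 -1; 0 0 0 0 0 0 -1")

```text
time_s: 10.68
ee_pos: [0.6395, -0.2387, 0.0513]
orientation: [179.9, -0.0, 43.0]
ft_force: [-3.1, 1.7, 4.3]
finger_gap: 0.0341
grasp_force: 61.8
```

```bash
python3 st.py
```

```text
10.68 jig xyz mm -65.2 -0.4 51.3 F jig 1.1 -3.4 4.3 M -0.42 -0.32 rpy [ 1.7994e+02 -2.0000e-02  4.3020e+01] gap 0.0341302162380515 61.756017208099365
```

Emit:
jog_arm(increments="0 -0.4 0 0 0 0 -1; 0 -0.4 0.2 0 0 0 -1; 0 0 0 0 0 0 -1; 0 0 0 0 0 0 -1; 0 0 0 0 0 0 -1")

```text
time_s: 11.1
ee_pos: [0.6393, -0.2385, 0.051]
orientation: [179.9, -0.0, 43.0]
ft_force: [-0.0, -3.1, 5.3]
finger_gap: 0.0341
grasp_force: 61.8
```

```bash
python3 st.py
```

```text
11.1 jig xyz mm -65.3 -0.6 51.0 F jig 2.1 2.2 5.3 M 0.46 -0.23 rpy [ 1.7986e+02 -4.0000e-02  4.3020e+01] gap 0.03407850974863634 61.782956421375275
```

The side force has flipped sign, so the pipe is centred and seated at the expected height. I loosen the grip so it settles, then slide.

Emit:
jog_arm(increments="0 0.3 0 0 0 0 -1; 0 0 0 0 0 0 -1; 0 0 0 0 0 0 -1; 0 0 0 0 0 0 -1; 0 0 0 0 0 0 -1", grip_force=25)

```text
time_s: 11.52
ee_pos: [0.6393, -0.2385, 0.051]
orientation: [179.9, -0.0, 43.0]
ft_force: [-1.6, -1.6, 5.6]
finger_gap: 0.0339
grasp_force: 61.9
```

```bash
python3 st.py
```

```text
11.52 jig xyz mm -65.3 -0.6 51.0 F jig 2.3 0.1 5.6 M 0.15 -0.3 rpy [ 1.799e+02 -4.000e-02  4.302e+01] gap 0.033857356008357674 61.93057715892792
```

Emit:
jog_arm(increments="-1 0 0 0 0 0 -1; -3 0 0 0 0 0 -1; -3 0 0 0 0 0 -1; -3 0 0 0 0 0 -1; -3 0 0 0 0 0 -1; -3 0 0 0 0 0 -1; -3 0 0 0 0 0 -1; -1 0 0 0 0 0 -1; 0 0 0 0 0 0 -1")

```text
time_s: 12.27
ee_pos: [0.626, -0.251, 0.0511]
orientation: [179.8, -0.2, 43.1]
ft_force: [6.9, 1.4, 3.5]
finger_gap: 0.0342
grasp_force: 61.7
```

```bash
python3 st.py
```

```text
12.27 jig xyz mm -47.0 -0.6 51.1 F jig -6.0 3.7 3.5 M 0.53 0.91 rpy [179.84  -0.22  43.09] gap 0.03416019889530637 61.742843985557556
```

Emit:
jog_arm(increments="-2 0.3 0 0 0 0 -1; -3 0.2 0 0 0 0 -1; -3 0 0 0 0 0 -1; -4 0 0 0 0 0 -1; -4 0 0 0 0 0 -1; -4 0 0 0 0 0 -1; -4 0 0 0 0 0 -1; -4 0 0 0 0 0 -1; -3 0 0 0 0 0 -1; -2 0 0 0 0 0 -1; 0 0 0 0 0 0 -1; 0 0 0 0 0 0 -1")

```text
time_s: 13.27
ee_pos: [0.6021, -0.2735, 0.051]
orientation: [179.9, -0.2, 43.1]
ft_force: [4.8, 3.4, 4.9]
finger_gap: 0.0338
grasp_force: 61.8
```

```bash
python3 st.py
```

```text
13.27 jig xyz mm -14.2 -0.5 51.0 F jig -5.8 0.8 4.9 M 0.13 0.92 rpy [179.89  -0.21  43.1 ] gap 0.033813920076239366 61.805833876132965
```

Emit:
jog_arm(increments="-1.5 0 0 0 0 0 -1; -1.5 0 0 0 0 0 -1; -1.5 0 0 0 0 0 -1; -1.5 0 0 0 0 0 -1; -1 0 0 0 0 0 -1; 0 0 0 0 0 0 -1")

```text
time_s: 13.77
ee_pos: [0.5978, -0.2774, 0.051]
orientation: [179.9, -0.3, 43.1]
ft_force: [9.0, 5.2, 3.6]
finger_gap: 0.034
grasp_force: 61.7
```

```bash
python3 st.py
```

```text
13.77 jig xyz mm -8.4 -0.5 51.0 F jig -10.1 2.4 3.6 M 0.24 1.61 rpy [179.86  -0.33  43.14] gap 0.034046366935899845 61.693612933158875
```

Emit:
jog_arm(increments="-0.7 0 0 0 0 0 -1; -0.7 0 0 0 0 0 -1; -0.6 0 0 0 0 0 -1; 0 0 0 0 0 0 -1; 0 0 0 0 0 0 -1")

```text
time_s: 14.18
ee_pos: [0.5978, -0.2775, 0.0511]
orientation: [179.8, -0.5, 43.2]
ft_force: [15.6, 9.5, 2.2]
finger_gap: 0.034
grasp_force: 61.5
```

```bash
python3 st.py
```

```text
14.18 jig xyz mm -8.4 -0.4 51.1 F jig -17.9 3.7 2.2 M 0.56 2.78 rpy [179.81  -0.51  43.2 ] gap 0.03399987706029072 61.4664825797081
```

The position has stopped at -8.4 mm while the force rises, so the pipe's end is against the stop. I relax the push, release, lift straight up and check.

Emit:
jog_arm(increments="1 0 0 0 0 0 -1; 0.7 0 0 0 0 0 -1; 0 0 0 0 0 0 -1; 0 0 0 0 0 0 -0.2; 0 0 0 0 0 0 0.2; 0 0 0 0 0 0 0.5; 0 0 0 0 0 0 0.8; 0 0 0 0 0 0 0.8; 0 0 0 0 0 0 0.8; 0 0 -5 0 0 0 0.8; 0 0 -10 0 0 0 0.8; 0 0 -15 0 0 0 0.8")

```text
time_s: 15.18
ee_pos: [0.5944, -0.2794, 0.0797]
orientation: [-179.9, 0.0, 43.0]
ft_force: [0.1, 0.1, 0.4]
finger_gap: 0.0769
grasp_force: 0.0
```

Emit:
jog_arm(increments="0 0 -20 0 0 0 0.8; 0 0 -30 0 0 0 0.8; 0 0 -40 0 0 0 0.8; 0 0 -40 0 0 0 0.8; 0 0 -20 0 0 0 0; 0 0 0 0 0 0 -0.5; 0 0 0 0 0 0 -1; 0 0 0 0 0 0 -1")

```text
time_s: 15.85
ee_pos: [0.5948, -0.2796, 0.2293]
orientation: [-179.9, 0.0, 43.0]
ft_force: [0.1, 0.1, -0.8]
finger_gap: 0.0286
grasp_force: 0.0
```

```bash
python3 st.py; python3 - <<'E'
from h import *
p,d=robot.camera("side"); c=p[270:390,260:400,::-1]; cv2.imwrite("pics/g5.png",cv2.resize(c,None,fx=5,fy=5,interpolation=cv2.INTER_CUBIC)); print(robot.observe()["joints"])
E
```

```text
15.85 jig xyz mm -4.7 -1.0 229.3 F jig -0.1 -0.0 -0.8 M -0.03 -0.03 rpy [-1.7993e+02  2.0000e-02  4.3010e+01] gap 0.028591080898563624 0.0
[-2.83947210e+01  2.50700742e+01  5.47930534e+01  3.32973538e-03
  1.00300082e+02  1.85925165e+01]
```

View pics/g5.png

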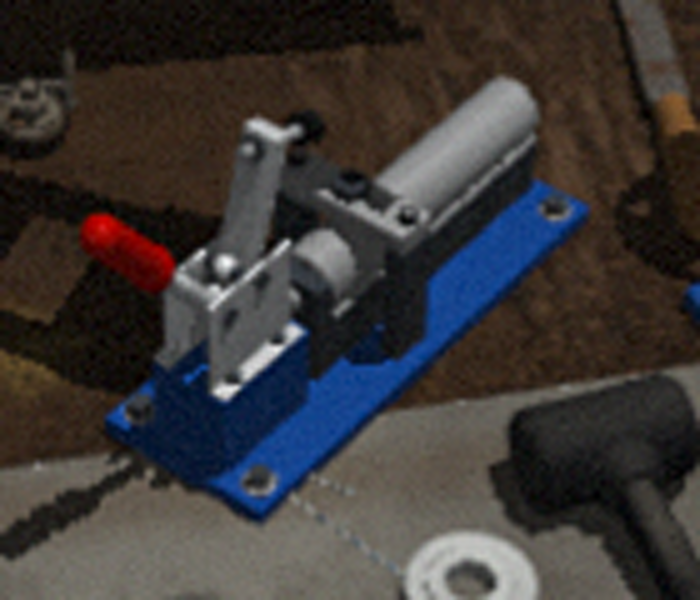

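The pipe lies in the groove, passes under the bridge and its end is at the stop, around (325,265). I move over the handle with shut fingers, then check the pipe's position from the top camera.

Emit:
jog_arm(increments="-10 0 0 0 0 0 -1; -20 0 0 0 0 0 -1; -30 0 0 0 0 0 -1; -30 0 0 0 0 0 -1; -30 0 0 0 0 0 -1; -30 0 0 0 0 0 -1; -30 0 0 0 0 0 -1; -20 0 0 0 0 0 -1; -10 0 0 0 0 0 -1; -5 0 0 0 0 0 -1; 0 0 0 0 0 0 -1; 0 0 0 0 0 0 -1")

```text
time_s: 16.9
ee_pos: [0.4384, -0.4258, 0.2297]
orientation: [-180.0, -0.0, 43.1]
ft_force: [0.3, -0.2, 1.5]
finger_gap: 0.0003
grasp_force: 0.0
```

```bash
python3 st.py; python3 - <<'E'
from h import *
p,d=robot.camera("top"); c=p[195:315,340:480,::-1]; cv2.imwrite("pics/g6.png",cv2.resize(c,None,fx=5,fy=5,interpolation=cv2.INTER_CUBIC))
E
```

```text
16.9 jig xyz mm 209.4 -0.7 229.7 F jig -0.1 0.3 1.5 M 0.01 0.04 rpy [-1.7996e+02 -3.0000e-02  4.3050e+01] gap 0.00030820930058837547 0.0
```

View pics/g6.png

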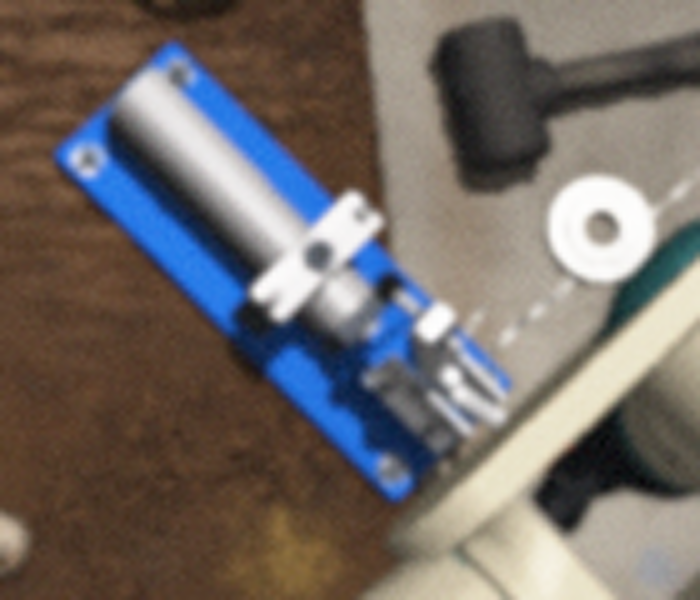

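The pipe lies straight in the groove with its trailing end near crop (133,82), flush with the rail's end. A short numeric check of that end follows.

```bash
python3 - <<'E'
from h import *
p,_=robot.camera("top"); s,_=robot.camera("side"); t0=cv2.imread("pics/top0.png")[:,:,::-1]; s0=cv2.imread("pics/side0.png")[:,:,::-1]
O=np.array([.5920,-.2835]); a=np.deg2rad(-137.); X=np.array([np.cos(a),np.sin(a)]); Y=np.array([-X[1],X[0]])
def prof(img,n,xs,y,z):
    K,D,R,t=cal(n); w=np.array([[*(O+x*X+y*Y),z] for x in xs])
    uv=cv2.projectPoints(w,cv2.Rodrigues(R)[0],t,K,D)[0].reshape(-1,2).astype(np.float32)
    return cv2.remap(img.astype(np.float32),uv[:,0].reshape(1,-1),uv[:,1].reshape(1,-1),cv2.INTER_LINEAR)[0]
xs=np.arange(-.115,-.075,.0005)
def edge(img,n,ys,z):   # redness of blue base: b-r, half crossing
    q=np.mean([prof(img,n,xs,y,z) for y in ys],0); v=q[:,2]-q[:,0]; h=(v[:10].max()+v[-15:].mean())/2
    i=np.nonzero(v>h)[0].max(); return xs[i]*1e3,v[::8].round()
print("pipe top",edge(p,"top",[-.004,0,.004],.078)); print("pipe side",edge(s,"side",[-.002,0,.002],.078))
print("rail top", edge(t0,"top",[-.016,.016],.049)); 
E
```

```text
pipe top (np.float64(-74.99999999999997), array([-55., -52., -51., -48., -14.,  14.,   2.,  -3.,  -3.,  -2.,  -2.],
      dtype=float32))
pipe side (np.float64(-74.99999999999997), array([-27., -25., -21., -22., -23., -10.,  -1.,   2.,   2.,   1.,   3.],
      dtype=float32))
rail top (np.float64(-74.99999999999997), array([-48., -47., -46., -19.,  69.,  89.,  39.,  20.,  20.,  20.,  23.],
      dtype=float32))
```

The pipe end measures about -95 mm in jig x, agreeing with the stop contact. Now I press the handle down along its arc.

Emit:
jog_arm(increments="0 0 8 0 0 0 -1; 0 0 10 0 0 0 -1; 0 0 8 0 0 0 -1; 0 0 5 0 0 0 -1; -1 0 4 0 0 0 -1; -2 0 4 0 0 0 -1; -2 0 5 0 0 0 -1; -2 0 5 0 0 0 -1; -2 0 5 0 0 0 -1; -2 0 5 0 0 0 -1; 0 0 0 0 0 0 -1")

```text
time_s: 17.97
ee_pos: [0.4292, -0.4338, 0.1695]
orientation: [-179.9, -0.0, 43.0]
ft_force: [-0.3, 0.6, -0.2]
finger_gap: -0.0001
grasp_force: 0.0
```

```bash
python3 st.py
```

```text
17.97 jig xyz mm 221.6 -1.1 169.5 F jig -0.2 -0.7 -0.2 M -0.02 -0.01 rpy [-179.87   -0.     42.99] gap -8.9336325808654e-05 0.0
```

Emit:
jog_arm(increments="-2 0 5 0 0 0 -1; -2 0 5 0 0 0 -1; -2 0 5 0 0 0 -1; -2 0 5 0 0 0 -1; -2 0 5 0 0 0 -1; -2 0 5 0 0 0 -1; -2 0 5 0 0 0 -1; -2 0 4 0 0 0 -1; -2 0 4 0 0 0 -1; 0 0 0 0 0 0 -1")

```text
time_s: 18.8
ee_pos: [0.4165, -0.4462, 0.1273]
orientation: [-180.0, -0.0, 43.0]
ft_force: [-0.2, -0.2, 0.3]
finger_gap: 0.0001
grasp_force: 0.1
```

```bash
python3 st.py; python3 - <<'E'
from h import *
p,d=robot.camera("side"); c=p[260:390,230:390,::-1]; cv2.imwrite("pics/g7.png",cv2.resize(c,None,fx=4.5,fy=4.5,interpolation=cv2.INTER_CUBIC))
E
```

```text
18.8 jig xyz mm 239.3 -0.7 127.3 F jig 0.3 0.0 0.3 M 0.05 0.04 rpy [-1.7997e+02 -1.0000e-02  4.3010e+01] gap 0.00013532165805852113 0.1286715141031891
```

View pics/g7.png

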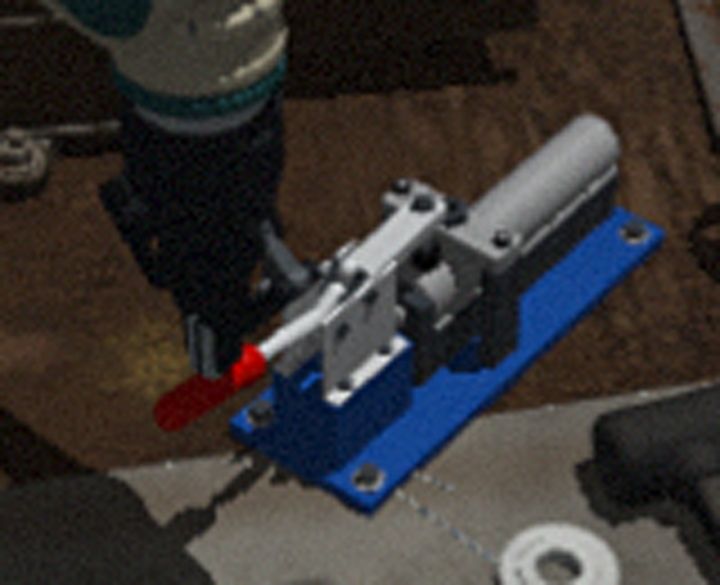

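The handle (red, 160–265 × 345–430) follows the fingers and the clamp arm is nearly level. I push the last few millimetres.

Emit:
jog_arm(increments="-1 0 2 0 0 0 -1; 0 0 2 0 0 0 -1; 0 0 2 0 0 0 -1; 0 0 2 0 0 0 -1; 0 0 1 0 0 0 -1; 0 0 0 0 0 0 -1; 0 0 0 0 0 0 -1")

```text
time_s: 19.43
ee_pos: [0.4159, -0.4466, 0.1187]
orientation: [-180.0, -0.0, 43.0]
ft_force: [0.2, -0.8, 0.1]
finger_gap: -0.0002
grasp_force: 0.0
```

```bash
python3 st.py
```

```text
19.43 jig xyz mm 240.0 -0.8 118.7 F jig 0.4 0.7 0.1 M 0.02 -0.0 rpy [-1.7996e+02 -2.0000e-02  4.3020e+01] gap -0.00017090160045185466 4.735434977476416e-07
```

Emit:
jog_arm(increments="0 0 1 0 0 0 -1; 0 0 1 0 0 0 -1; 0 0 1 0 0 0 -1; 0 0 1 0 0 0 -1; 0 0 0 0 0 0 -1; 0 0 0 0 0 0 -1")

```text
time_s: 19.93
ee_pos: [0.4161, -0.4469, 0.1172]
orientation: [179.9, 0.0, 43.0]
ft_force: [-3.5, 3.6, 10.3]
finger_gap: -0.0001
grasp_force: 5.6
```

```bash
python3 st.py
```

```text
19.93 jig xyz mm 240.1 -0.4 117.2 F jig 0.1 -5.0 10.3 M -1.0 -0.04 rpy [1.7993e+02 1.0000e-02 4.3020e+01] gap -0.00011625389149817113 5.557522438466549
```

The handle is at its hard stop (z 117, force building). One more gentle press, then I retreat upward.

Emit:
jog_arm(increments="0 0 1 0 0 0 -1; 0 0 1 0 0 0 -1; 0 0 0 0 0 0 -1; 0 0 0 0 0 0 -1")

```text
time_s: 20.27
ee_pos: [0.4162, -0.447, 0.117]
orientation: [179.9, 0.0, 43.0]
ft_force: [-6.4, 7.8, 19.3]
finger_gap: -0.0
grasp_force: 9.8
```

Emit:
jog_arm(increments="0 0 -4 0 0 0 -1; 0 0 -5 0 0 0 -1; 0 0 -10 0 0 0 -1; 0 0 -20 0 0 0 -1; 0 0 -30 0 0 0 -1; 0 0 -30 0 0 0 -1; 0 0 -20 0 0 0 -1; 0 0 -10 0 0 0 -1; 0 0 0 0 0 0 -1; 0 0 0 0 0 0 -1")

```text
time_s: 21.1
ee_pos: [0.416, -0.4467, 0.2412]
orientation: [-179.9, -0.0, 43.0]
ft_force: [-0.1, -0.6, -0.5]
finger_gap: -0.0001
grasp_force: 0.0
```

```bash
python3 st.py; python3 - <<'E'
from h import *
p,d=robot.camera("side"); c=p[260:390,230:390,::-1]; cv2.imwrite("pics/g8.png",cv2.resize(c,None,fx=4.5,fy=4.5,interpolation=cv2.INTER_CUBIC))
E
```

```text
21.1 jig xyz mm 240.1 -0.7 241.2 F jig 0.5 0.4 -0.5 M 0.0 0.04 rpy [-1.7995e+02 -1.0000e-02  4.3020e+01] gap -9.022078379215115e-05 0.0
```

View pics/g8.png

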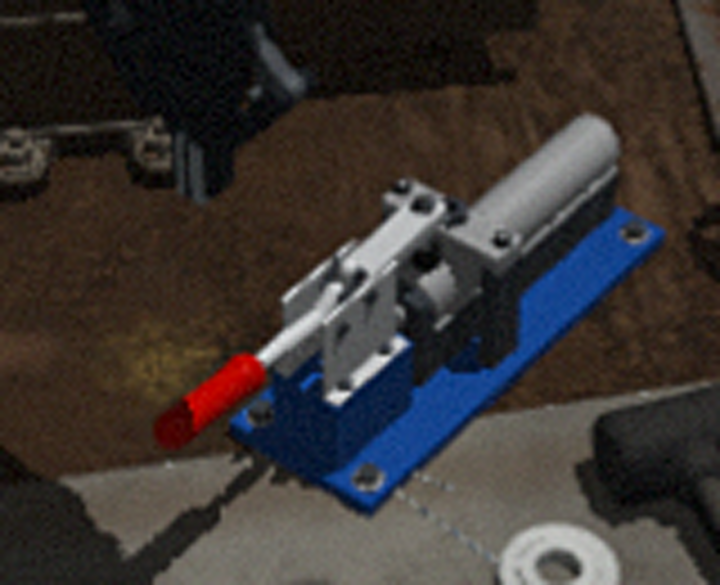

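The handle stays fully down at (160–265, 355–445), the clamp arm is level with the foot on the pipe, and the gripper is clear.

```bash
python3 -c "
from bench import robot
print(robot.job_done())"
```

```text
the job is handed in; nothing more can be done
None
```

The pipe is seated in the groove, slid to the end stop and clamped with the handle fully down, and I handed the job in at about 21 s; no verdict was returned, the foot's force was judged only from the picture, and I viewed 12 pictures, two over the limit of 10.

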